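# Space a parquet tile off the fence and hold it pressed home

### The arm

A 6-joint arm with a two-finger parallel gripper is mounted at the origin on a cart in front of the work surface, level with it; the furniture and walls round the work are solid. World frame = base frame: x ahead of the robot, y to its left, z up, the work surface at z = 0. Lengths are in m, angles in degrees, forces in N, time in s.
With the tool pointing down it reaches from about 0.375 to 0.9 m from the base axis. Payload 3.1 kg.
Tool frame: the origin (TCP) lies on the centre line of the jaws, within the pads' length; the fingertips stand 17 mm ahead of it and the grasp point (between the pads) lies 2 mm behind it; y points along the fingers, x is the direction in which the jaws open and shut, and the axes are right-handed (so a half turn about y gives the same grasp; the last joint's range is limited). The gripper opens to 87 mm and grips with 3 to 60 N. Pads are 19 mm wide; open, the fingers measure 117 mm over their backs; the gripper's body (75 mm by 190 mm) begins 51 mm behind the grasp point.
Start: joints at [-85.113, 30.224, 82.088, -0, 67.689, -10.227], TCP at [0.163, -0.603, 0.24] pointing down, gripper open.
Joint ranges: [-176.69, 176.69], [-43.24, 126.21], [12.49, 139.97], [-82, 262], [0, 151.66], [-163.58, 163.58]. Speed limits (degrees/s): [159.86, 159.86, 180, 180, 180, 180].

### API

Orientations are given as a 3x3 rotation matrix whose columns are the frame's x, y, z axes.
In Python, from rig import read_state, capture, camera_info, hand_in, trace, tip_of gives the robot as it stands.
- The arm moves only by the tool jog_arm, never from a script. Its argument "steps" is a list of rows, each an object with "fingers": the opening in per cent of the stroke, from 0 (shut) to 100 (fully open); "delta_pos": the shift along the world's x, y, z in mm, a list of three; "turn": the turn about the world's z in degrees. A call has 1 to 20 rows; each row is the pose to reach, as a shift and turn from the pose commanded when the call began; what a row does not reach only later rows make up. A row lasts 1/12 s, in which the tool goes at most 41.7 mm and 7.16 degrees, less where a joint would pass 70% of its speed; a pose out of reach is approached as far as the arm can. A call with a gripper value outside its range is refused whole. The fingers move at their own pace and stop on an object; the grip force is fixed at half the most. Time passes only in rows, so rows that repeat a pose let the fingers close. It gives the time, the measured TCP pose, the force and the opening at its end, in the units of the state.
- read_state(): the state, without advancing time (a new reading comes with each control period).
- capture(name): name is "side" or "top"; returns the picture (420x560x3 uint8, red, green, blue); there is no depth.
- camera_info(name): a dict with "fov_y" (degrees; the focal length in pixels is half the picture's height over the tangent of half this angle, whatever the lens; pixels are square), "cx", "cy" (the principal point, pixels), "view" (4x4, takes a point from world to camera coordinates). Camera axes: x right, y down, z forward; pixel columns grow to the right and rows downward; lengths in m; the calibration is good to about 2 mm. A picture is of the moment at which its call begins. camera_info takes no time and is no camera call.
- hand_in(): hands the job in, once; it reports no verdict.
Trained networks look in the newest picture that a camera, given by its name, has taken for a name from the list of things; names that differ only in an ending like _2 or _b are one class to them, and where a whole thing is asked for, a point or a joint stands for the part that bears it (a point fixed in the world has none). Each returns a list of dicts, best first, with "confidence" (0 to 1); they miss things now and then, are a little off and sometimes report something else, mostly with a low value. They report only what shows in the picture. A call takes as long as a camera call.
- trace(target, camera): "mask" (420x560 bool, what is visible of it).
- tip_of(target, camera): "position" ([x, y, z] in m, in world coordinates, good to about 4 mm: a listed point, or the origin of a listed thing).
The state is a dict: "time_s": time; "joint_positions": joint angles; "qvel": joint speeds; "tau": joint torques, N m; "position": TCP position; "tcp_rot": TCP orientation; "force": force on the tool from outside, world axes, zero at the start; "moment": the same for the moment, N m; "opening": opening from 0.0 (shut) to 1.0 (fully open).
Only numpy, scipy, OpenCV 4.12 (cv2) and the standard library are available. Lean on these libraries where they do the work, as an engineer would, in place of code of your own. Each camera call takes 0.05 s, during which the arm holds its last target.

### The job

On the glue-up board a wooden tile lies loose on each side of the fixed fence: take the spacer strip, stand it on edge in the tile-to-fence gap that is wide enough for it, down on the board and midway along the fence, and let go of it. Then push that tile firmly towards the fence with the fingers until tile, spacer and fence are flush together, and finish while still holding it pressed. Leave the other tile, whose gap is too narrow, and the things lying round about where they are.

Things in the scene. Friction and masses are not known exactly. Their poses are not given: they have to be found in the camera images.
- jig: plywood glue-up board fixed on the bench, 140 (x) x 270 (y) x 12 mm thick. Origin at the centre of its underside, on the bench; x along the fence, y across it, z up. A pale strip marks its edge at -x
- fence: dark wooden fence screwed along the middle of the board, 130 (x) x 16 (y) x 28 mm high; its faces lie at y = +8 and -8 mm of the board. Origin at the centre of its underside, on the board's top (12 mm above the bench); axes as the board's. Rigid, with no spring in it: the push on the tile must be kept up (5 to 10 N is plenty) or it fades as soon as the fingers yield
- narrow_tile_mid (a point): centre (half-way up) of the narrower loose parquet tile, 90 (x, along the fence) x 50 (y) x 28 mm thick, about 200 g, lying flat on the board on either side of the fence (varies), so that a gap of about 15 to 20 mm is left between it and the fence: wide enough for the spacer
- wide_tile_mid (a point): centre (half-way up) of the wider loose parquet tile, 90 (x, along the fence) x 72 (y) x 28 mm thick, lying flat on the board on the other side; its gap to the fence is about 4 to 9 mm, too narrow for the spacer. To be left alone
- spacer_mid (a point): centre (half-way up) of the spacer, a loose pale wooden strip standing on edge on the bench to the right of the board: 100 long (x) x 11 thick (y) x 54 mm high (z), about 60 g. Standing on the board it rises 26 mm above the tiles and the fence

How it is judged (in metres and radians):
On the way:
1. the spacer stands on edge on the board in the wide gap, between the narrower tile and the fence, and is let go ((y of spacer_mid in the frame of jig between 0.011 and 0.023 m or y of spacer_mid in the frame of jig between -0.023 and -0.011 m) and x of spacer_mid in the frame of jig between -0.03 and 0.03 m and z of spacer_mid in the frame of jig between 0.034 and 0.043 m and angle between spacer_mid's own z axis and vertical below 0.2 rad and angle between the x axis of spacer_mid and the x axis of jig, either way round below 0.15 rad and contact force between the fingers and spacer below 0.2 N and horizontal distance between spacer_mid and narrow_tile_mid below 0.06 m and z of narrow_tile_mid in the frame of jig between 0.023 and 0.029 m and angle between narrow_tile_mid's own z axis and vertical below 0.06 rad), for 0.2 s.
At the end, for the whole second after the job is handed in: Spacer upright on the board against the fence, let go, within 30 mm of the fence's middle; narrower tile flat, parallel to the fence (0.06 rad), its centre 44 +/- 2.5 mm from the fence's middle line; over 1 N between fingers and tile, tile and spacer, spacer and fence ((y of spacer_mid in the frame of jig between 0.0115 and 0.0155 m or y of spacer_mid in the frame of jig between -0.0155 and -0.0115 m) and x of spacer_mid in the frame of jig between -0.03 and 0.03 m and z of spacer_mid in the frame of jig between 0.034 and 0.043 m and angle between spacer_mid's own z axis and vertical below 0.2 rad and angle between the x axis of spacer_mid and the x axis of jig, either way round below 0.15 rad and contact force between the fingers and spacer below 0.2 N and (y of narrow_tile_mid in the frame of jig between 0.0415 and 0.0465 m or y of narrow_tile_mid in the frame of jig between -0.0465 and -0.0415 m) and angle between the x axis of narrow_tile_mid and the x axis of jig, either way round below 0.06 rad and z of narrow_tile_mid in the frame of jig between 0.023 and 0.029 m and angle between narrow_tile_mid's own z axis and vertical below 0.06 rad and horizontal distance between narrow_tile_mid and spacer_mid below 0.055 m and contact force between narrow_tile and spacer above 1 N and contact force between spacer and fence above 1 N and contact force between the fingers and narrow_tile above 1 N and linear speed of narrow_tile below 0.01 m/s); the arm keeps its last pose, push and grip.
It fails at once if the wider tile is moved by more than 12 mm (distance of wide_tile_mid from where it was at the start of the episode above 0.012 m).
It fails at once if a bystander (pencil, plug, offcut) is moved by more than 40 mm (distance of any of pencil, plug, offcut from where it was at the start of the episode above 0.04 m).
It also fails if it takes over 48 s, if anything falls off the work surface, if the arm or the gripper's body presses on something with over 40 N, if the wrist force passes 120 N, or if a joint passes its speed limit or range.

## Working session

There is one attempt and no reset: what is moved stays moved. The work goes in short steps, Python scripts to look and compute and a tool call to move; the robot and the scene stay as the last step left them, time stands still between calls to the robot, and variables do not carry over. Pictures are saved under pics/ and viewed, and the job is handed in when it is done.

Besides the shell and the picture viewer there is one more tool, called after "Request:" as a command line: name --argument value ..., lists and objects as JSON in quotes. jog_arm: Moves the arm, as the interface text tells. Its arguments: {"type":"object","properties":{"steps":{"type":"array","items":{"type":"object","properties":{"fingers":{"type":"number"},"delta_pos":{"type":"array","items":{"type":"number"}},"turn":{"type":"number"}}}}},"required":["steps"]}

```bash
mkdir -p pics; ls; cat > h.py <<'E'
import numpy as np, cv2
from rig import *
def ci(n):
    c=camera_info(n); f=210/np.tan(np.radians(c['fov_y']/2)); return c,f,np.array(c['view'])
def proj(n,P):
    c,f,V=ci(n); p=(V@np.append(P,1))[:3]; return np.array([f*p[0]/p[2]+c['cx'],f*p[1]/p[2]+c['cy']])
def unproj(n,uv,z):
    c,f,V=ci(n); R=V[:3,:3]; t=V[:3,3]; o=-R.T@t
    d=R.T@np.array([(uv[0]-c['cx'])/f,(uv[1]-c['cy'])/f,1]); return o+d*(z-o[2])/d[2]
def snap(n,f):
    im=capture(n); cv2.imwrite('pics/'+f,im[:,:,::-1]); return im
E
python3 - <<'E'
from h import *
snap('top','t0.png');snap('side','s0.png')
for c in ['top','side']:
    i=camera_info(c);print(c,i['fov_y'],i['cx'],i['cy'],np.round(i['view'],3).tolist())
    for t in ['jig','fence','narrow_tile_mid','wide_tile_mid','spacer_mid']:
        print(t,[(np.round(r['position'],4).tolist(),round(r['confidence'],2)) for r in tip_of(t,c)[:3]])
s=read_state();print(s)
E
```

```text
pics
top 42.40847324014129 276.5831086669542 212.25921888690854 [[0.027, -1.0, -0.016, -0.032], [-0.998, -0.026, -0.058, 0.518], [0.057, 0.018, -0.998, 1.045], [0.0, 0.0, 0.0, 1.0]]
jig [([0.5343, 0.1263, -0.0028], 0.82), ([0.5177, 0.0705, 0.0304], 0.36)]
fence [([0.5339, 0.1244, 0.0126], 0.82)]
narrow_tile_mid [([0.513, 0.0722, 0.0294], 0.97)]
wide_tile_mid [([0.5323, 0.1246, 0.0131], 0.7), ([0.5356, 0.1746, 0.0291], 0.58)]
spacer_mid [([0.5197, -0.226, 0.0266], 0.83)]
side 47.91226013821028 286.76905556510536 206.2265314847124 [[0.998, -0.066, -0.018, -0.532], [-0.059, -0.679, -0.732, 0.029], [0.036, 0.731, -0.681, 0.982], [0.0, 0.0, 0.0, 1.0]]
jig [([0.5324, 0.1262, -0.0018], 0.93), ([0.5162, 0.0741, 0.027], 0.23)]
fence [([0.5306, 0.1246, 0.0135], 0.58)]
narrow_tile_mid [([0.5179, 0.0728, 0.0269], 0.79)]
wide_tile_mid [([0.5304, 0.1751, 0.026], 0.72)]
spacer_mid [([0.5213, -0.2249, 0.0249], 0.9)]
{'time_s': 0.6, 'joint_positions': array([-8.51128806e+01,  3.02201963e+01,  8.20879389e+01,  2.34746196e-03,
        6.76891565e+01, -1.02294401e+01]), 'qvel': array([-0.00377792, -0.03704858,  0.0058407 , -0.06390229, -0.03737699,
        0.01849183]), 'tau': array([ 4.91975916e-04, -4.39740908e+01, -1.76891559e+01,  6.33891625e-02,
        5.05835144e-02, -1.64732978e-05]), 'position': array([ 0.16300451, -0.60334774,  0.23958258]), 'tcp_rot': array([[ 2.60768522e-01,  4.17929803e-05,  9.65401355e-01],
       [-9.65401354e-01, -4.38683285e-05,  2.60768523e-01],
       [ 5.32488375e-05, -9.99999998e-01,  2.89075206e-05]]), 'force': array([-0.86054974, -0.02423424,  0.72275123]), 'moment': array([-0.02027558,  0.0479397 , -0.00383859]), 'opening': 1.0055420552529521}
```

View pics/t0.png

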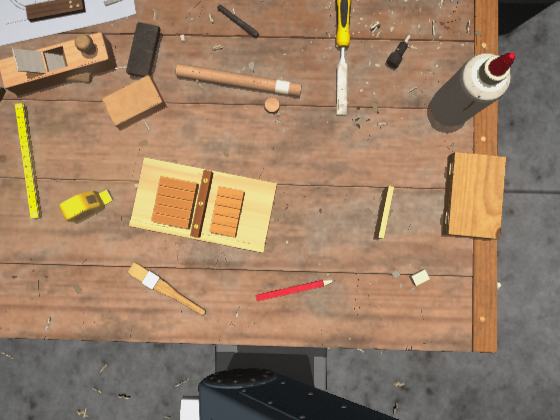

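View pics/s0.png

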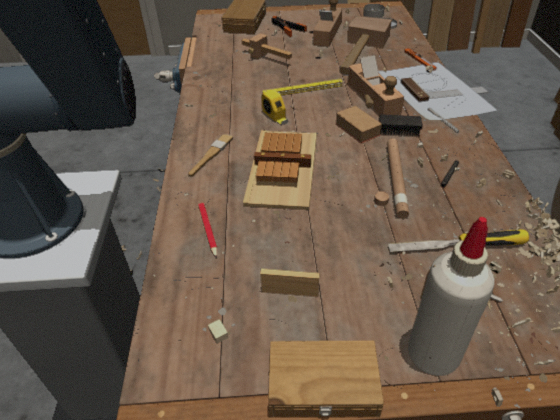

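```bash
python3 - <<'E'
from h import *
M={}
for c,t,z in [('top','spacer_mid',.054),('top','fence',.040),('top','narrow_tile_mid',.040),('top','wide_tile_mid',.04),('top','jig',.012)]:
    for r in trace(t,c)[:2]:
        m=r['mask'].astype(np.uint8)
        cs,_=cv2.findContours(m,0,1); k=max(cs,key=cv2.contourArea)
        b=cv2.boxPoints(cv2.minAreaRect(k))
        W=np.array([unproj(c,p,z)[:2] for p in b]); 
        # min area rect in world plane
        pts=np.array([unproj(c,p[0],z)[:2] for p in k],np.float32)*1000
        print(t,round(r['confidence'],2),m.sum(),[np.round(x,1) for x in cv2.minAreaRect(pts)], np.round(b).tolist())
E
```

```text
spacer_mid 0.89 535 [array([ 522.2, -220.3]), array([ 20.1, 102. ]), np.float64(78.4)] [[372.0, 237.0], [384.0, 184.0], [395.0, 187.0], [383.0, 240.0]]
fence 0.59 739 [array([530. , 125.3]), array([ 23.4, 130.6]), np.float64(80.7)] [[189.0, 236.0], [202.0, 169.0], [214.0, 172.0], [201.0, 238.0]]
narrow_tile_mid 0.61 1254 [array([516.8,  76.2]), array([53.5, 89. ]), np.float64(80.1)] [[209.0, 231.0], [218.0, 186.0], [245.0, 191.0], [236.0, 237.0]]
wide_tile_mid 0.74 1901 [array([532. , 176.3]), array([79.3, 92.2]), np.float64(81.3)] [[150.0, 222.0], [159.0, 174.0], [200.0, 182.0], [191.0, 229.0]]
jig 0.76 6546 [array([531.2, 127. ]), array([270.4, 140.5]), np.float64(80.3)] [[129.0, 226.0], [143.0, 156.0], [277.0, 183.0], [263.0, 253.0]]
```

```bash
cat > fit.py <<'E'
from h import *
from scipy.optimize import minimize
def corners(x,y,yaw,dx,dy,z0,z1):
    c,s=np.cos(yaw),np.sin(yaw); P=[]
    for a in(-.5,.5):
        for b in(-.5,.5):
            for z in(z0,z1): P.append([x+c*a*dx-s*b*dy,y+s*a*dx+c*b*dy,z])
    return np.array(P)
def sil(n,P,S=4):
    uv=np.array([proj(n,p) for p in P])
    h=cv2.convexHull(uv.astype(np.float32))
    m=np.zeros((420,560),np.uint8)
    cv2.fillConvexPoly(m,np.round((h)*16).astype(np.int32),255,cv2.LINE_AA,4); return m/255.
def fit(target,dx,dy,z0,z1,p0,cams,off=0):
    ms={}
    for c in cams:
        r=trace(target,c)
        if r:
            best=min(r[:2],key=lambda q:-q['confidence']); ms[c]=best['mask'].astype(float)
    def cost(p,cc=None):
        e=0
        for c in ([cc] if cc else ms):
            s=sil(c,corners(p[0]/1000,p[1]/1000,np.radians(p[2]),dx,dy,z0,z1)); m=ms[c]
            e+=1-np.minimum(s,m).sum()/np.maximum(s,m).sum()
        return e
    for cc in list(ms)+[None]:
        res=None
        for d in(0,3,-3):
            q=minimize(cost,np.array(p0)+[0,0,d],args=(cc,),method='Nelder-Mead',options=dict(initial_simplex=np.array(p0)+[0,0,d]+np.array([[0,0,0],[5,0,0],[0,5,0],[0,0,4]]),xatol=.05,fatol=1e-5))
            if res is None or q.fun<res.fun: res=q
        print(target,cc,np.round(res.x,2),round(res.fun,3))
    return res.x
E
python3 - <<'E'
from fit import *
capture('top');capture('side')
fit('jig',.14,.27,0,.012,[533,126,-9.7],['top','side'])
fit('fence',.13,.016,.012,.040,[533,125,-9.7],['top','side'])
fit('narrow_tile_mid',.09,.05,.012,.040,[516,73,-9.7],['top','side'])
fit('wide_tile_mid',.09,.072,.012,.040,[532,175,-9.7],['top','side'])
fit('spacer_mid',.10,.011,0,.054,[520.5,-225.5,-11],['top','side'])
print(read_state()['time_s'])
E
```

```text
jig top [530.61 127.17  -9.71] 0.344Traceback (most recent call last):
  File "<stdin>", line 3, in <module>
  File "fit.py", line 29, in fit
    q=minimize(cost,np.array(p0)+[0,0,d],args=(cc,),method='Nelder-Mead',options=dict(initial_simplex=np.array(p0)+[0,0,d]+np.array([[0,0,0],[5,0,0],[0,5,0],[0,0,4]]),xatol=.05,fatol=1e-5))
    res = _minimize_neldermead(fun, x0, args, callback, bounds=bounds,
                               **options)
    fsim[j] = func(sim[j])
              ~~~~^^^^^^^^
    fx = function(np.copy(x), *(wrapper_args + args))
  File "fit.py", line 23, in cost
    s=sil(c,corners(p[0]/1000,p[1]/1000,np.radians(p[2]),dx,dy,z0,z1)); m=ms[c]
  File "fit.py", line 10, in sil
    uv=np.array([proj(n,p) for p in P])
                 ~~~~^^^^^
  File "h.py", line 6, in proj
    c,f,V=ci(n); p=(V@np.append(P,1))[:3]; return np.array([f*p[0]/p[2]+c['cx'],f*p[1]/p[2]+c['cy']])
          ~~^^^
  File "h.py", line 4, in ci
    c=camera_info(n); f=210/np.tan(np.radians(c['fov_y']/2)); return c,f,np.array(c['view'])
ValueError: time passes only in moves, steps and waits
```

```bash
sed -i 's/^def ci(n):/import functools\n@functools.lru_cache(None)\ndef ci(n):/' h.py
sed -i "s/ms\[c\]=best\['mask'\].astype(float)/k=best['mask'].astype(np.uint8); k=cv2.morphologyEx(k,cv2.MORPH_OPEN,np.ones((2,2))) if hull else k; hh=cv2.convexHull(cv2.findNonZero(k)); ms[c]=cv2.fillConvexPoly(k*0,hh,1).astype(float) if hull else k.astype(float)/; s/cams,off=0/cams,hull=True/" fit.py
python3 - <<'E'
from fit import *
capture('top');capture('side')
fit('jig',.14,.27,0,.012,[533,126,-9.7],['top','side'])
fit('fence',.13,.016,.012,.040,[533,125,-9.7],['top','side'])
fit('narrow_tile_mid',.09,.05,.012,.040,[516,73,-9.7],['top','side'])
fit('wide_tile_mid',.09,.072,.012,.040,[532,175,-9.7],['top','side'])
fit('spacer_mid',.10,.011,0,.054,[520.5,-225.5,-11],['top','side'])
print(read_state()['time_s'])
E
```

```text
jig top [528.77 125.41  -9.42] 0.017
jig side [533.07 124.27  -9.33] 0.035
jig None [530.66 124.63  -9.22] 0.088
fence top [528.8  125.58  -9.41] 0.092
fence side [533.28 123.1  -10.62] 0.144
fence None [530.54 125.11  -9.27] 0.253
narrow_tile_mid top [515.33  75.59 -10.02] 0.076
narrow_tile_mid side [520.    72.04  -5.28] 0.072
narrow_tile_mid None [517.08  74.65  -9.99] 0.212
wide_tile_mid top [530.31 177.79  -9.79] 0.059
wide_tile_mid side [537.21 200.02  -6.62] 0.301
wide_tile_mid None [531.7  177.52 -10.01] 0.408
spacer_mid top [ 520.87 -226.66  -10.81] 0.093
spacer_mid side [ 524.5  -228.39  -10.37] 0.069
spacer_mid None [ 522.55 -227.15  -10.65] 0.186
1.65
```

Request:
jog_arm --steps '[{"delta_pos":[100,105,-20],"turn":-7,"fingers":100},{"delta_pos":[359,376,-80],"turn":-25.8,"fingers":100},{"delta_pos":[359,376,-80],"turn":-25.8,"fingers":100},{"delta_pos":[359,376,-80],"turn":-25.8,"fingers":100},{"delta_pos":[359,376,-80],"turn":-25.8,"fingers":100},{"delta_pos":[359,376,-80],"turn":-25.8,"fingers":100},{"delta_pos":[359,376,-80],"turn":-25.8,"fingers":100},{"delta_pos":[359,376,-80],"turn":-25.8,"fingers":100},{"delta_pos":[359,376,-80],"turn":-25.8,"fingers":100},{"delta_pos":[359,376,-80],"turn":-25.8,"fingers":100},{"delta_pos":[359,376,-80],"turn":-25.8,"fingers":100},{"delta_pos":[359,376,-80],"turn":-25.8,"fingers":100},{"delta_pos":[359,376,-80],"turn":-25.8,"fingers":100},{"delta_pos":[359,376,-80],"turn":-25.8,"fingers":100},{"delta_pos":[359,376,-80],"turn":-25.8,"fingers":100},{"delta_pos":[359,376,-80],"turn":-25.8,"fingers":100},{"delta_pos":[359,376,-80],"turn":-25.8,"fingers":100},{"delta_pos":[359,376,-80],"turn":-25.8,"fingers":100},{"delta_pos":[359,376,-80],"turn":-25.8,"fingers":100}]'

```text
time_s: 3.23
position: [0.5214, -0.2286, 0.1598]
tcp_rot: [[-0.188, 0.0, 0.982], [-0.982, -0.0, -0.188], [0.0, -1.0, 0.0]]
force: [0.0, 0.6, -0.3]
opening: 0.997
```

```bash
python3 - <<'E'
from fit import *
snap('top','t1.png');snap('side','s1.png')
fit('spacer_mid',.10,.011,0,.054,[520.5,-225.5,-11],['side'])
fit('jig',.14,.27,0,.012,[533,126,-9.7],['top','side'])
s=read_state();print(s['time_s'],s['position'],s['tcp_rot'],s['force'])
E
```

```text
spacer_mid side [ 524.52 -228.55  -10.07] 0.074
spacer_mid None [ 524.52 -228.55  -10.07] 0.074
jig top [528.82 125.54  -9.82] 0.015
jig side [516.08 129.76  -2.66] 0.78
jig None [528.93 125.78  -9.81] 0.797
3.4833 [ 0.52177219 -0.22776229  0.15963633] [[-1.86218001e-01  7.98851821e-05  9.82508448e-01]
 [-9.82508451e-01 -3.05711857e-05 -1.86217999e-01]
 [ 1.51603894e-05 -9.99999996e-01  8.41807716e-05]] [ 0.65731618 -0.09101955  0.7653436 ]
```

Request:
jog_arm --steps '[{"delta_pos":[0,0,-40],"fingers":100},{"delta_pos":[0,0,-80],"fingers":100},{"delta_pos":[0,0,-111.6],"fingers":100},{"delta_pos":[0,0,-111.6],"fingers":100},{"delta_pos":[0,0,-111.6],"fingers":100}]'

```text
$.steps[0]: bad value
```

```bash
python3 - <<'E'
from h import *
snap('side','s2.png')
s=read_state();print(s['time_s'],s['position'],s['force'])
E
```

```text
3.5333 [ 0.52183903 -0.22760714  0.15958759] [-0.66766724  0.14688332  0.2168563 ]
```

View pics/s2.png

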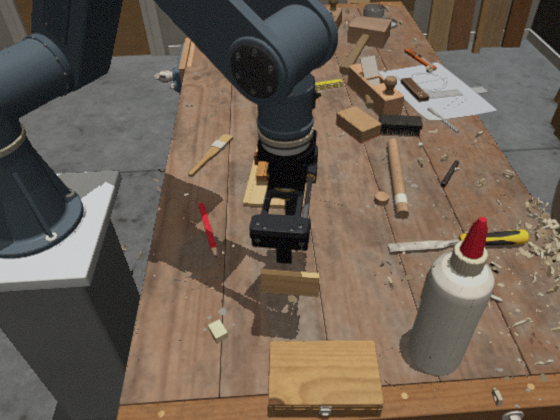

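The picture shows the open gripper above the spacer (spacer at about px 290,282), well lined up. The call was refused because it left out turn.

Request:
jog_arm --steps '[{"delta_pos":[0,0,-40],"turn":0,"fingers":100},{"delta_pos":[0,0,-80],"turn":0,"fingers":100},{"delta_pos":[0,0,-111.6],"turn":0,"fingers":100},{"delta_pos":[0,0,-111.6],"turn":0,"fingers":100},{"delta_pos":[0,0,-111.6],"turn":0,"fingers":100}]'

```text
time_s: 3.95
position: [0.5209, -0.2266, 0.0466]
tcp_rot: [[-0.185, -0.004, 0.983], [-0.983, 0.003, -0.185], [-0.002, -1.0, -0.004]]
force: [0.4, -0.5, -0.1]
opening: 0.997
```

```bash
python3 - <<'E'
from h import *
snap('side','s3.png')
s=read_state();print(s['time_s'],s['position'],s['force'])
E
```

```text
4.0 [ 0.52235414 -0.22758164  0.04834981] [ 0.07888541 -0.80920708  0.79762715]
```

View pics/s3.png

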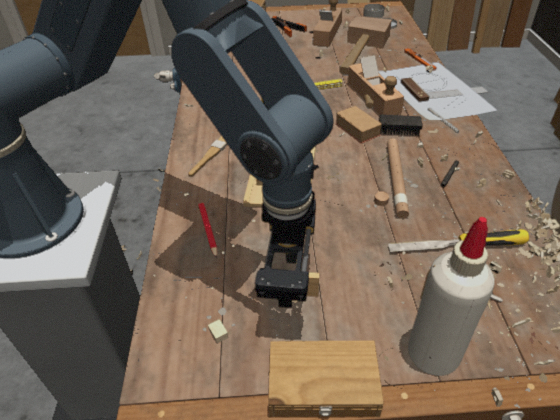

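The fingers straddle the spacer, whose right end shows at px (314,283). I'll close and lift a little.

Request:
jog_arm --steps '[{"delta_pos":[0,0,0],"turn":0,"fingers":0},{"delta_pos":[0,0,0],"turn":0,"fingers":0},{"delta_pos":[0,0,0],"turn":0,"fingers":0},{"delta_pos":[0,0,0],"turn":0,"fingers":0},{"delta_pos":[0,0,0],"turn":0,"fingers":0},{"delta_pos":[0,0,0],"turn":0,"fingers":0},{"delta_pos":[0,0,0],"turn":0,"fingers":0},{"delta_pos":[0,0,0],"turn":0,"fingers":0},{"delta_pos":[0,0,0],"turn":0,"fingers":0},{"delta_pos":[0,0,0],"turn":0,"fingers":0}]'

```text
time_s: 4.83
position: [0.5219, -0.2273, 0.0478]
tcp_rot: [[-0.185, -0.0, 0.983], [-0.983, 0.0, -0.185], [-0.0, -1.0, -0.0]]
force: [-0.1, 0.4, 0.5]
opening: 0.325
```

```bash
python3 - <<'E'
from h import *
s=read_state();print(s['time_s'],s['position'],s['force'],s['opening']*87,s['tcp_rot'][:,0])
E
```

```text
4.8333 [ 0.52191403 -0.22732394  0.04782908] [-0.10434315  0.38906995  0.45834092] 28.27636833453265 [-1.85415005e-01 -9.82660299e-01 -1.10726729e-04]
```

Request:
jog_arm --steps '[{"delta_pos":[0,0,0],"turn":0,"fingers":0},{"delta_pos":[0,0,0],"turn":0,"fingers":0},{"delta_pos":[0,0,0],"turn":0,"fingers":0},{"delta_pos":[0,0,0],"turn":0,"fingers":0},{"delta_pos":[0,0,0],"turn":0,"fingers":0},{"delta_pos":[0,0,0],"turn":0,"fingers":0}]'

```text
time_s: 5.33
position: [0.522, -0.2273, 0.0479]
tcp_rot: [[-0.185, -0.0, 0.983], [-0.983, 0.0, -0.185], [-0.0, -1.0, -0.0]]
force: [-1.0, -0.4, -0.8]
opening: 0.121
```

Request:
jog_arm --steps '[{"delta_pos":[0,0,30],"turn":0,"fingers":0},{"delta_pos":[0,0,65],"turn":0,"fingers":0},{"delta_pos":[0,20,90],"turn":0,"fingers":0},{"delta_pos":[1,50,90],"turn":0,"fingers":0},{"delta_pos":[2,88,90],"turn":0.5,"fingers":0},{"delta_pos":[2,126,90],"turn":0.5,"fingers":0},{"delta_pos":[3,164,90],"turn":1.1,"fingers":0},{"delta_pos":[4,202,90],"turn":1.1,"fingers":0},{"delta_pos":[5,240,90],"turn":1.1,"fingers":0},{"delta_pos":[6,278,90],"turn":1.1,"fingers":0},{"delta_pos":[6,310,80],"turn":1.1,"fingers":0},{"delta_pos":[6,328,70],"turn":1.1,"fingers":0},{"delta_pos":[6,335,60],"turn":1.1,"fingers":0},{"delta_pos":[6,335,56],"turn":1.1,"fingers":0},{"delta_pos":[6,335,56],"turn":1.1,"fingers":0},{"delta_pos":[6,335,56],"turn":1.1,"fingers":0},{"delta_pos":[6,335,56],"turn":1.1,"fingers":0}]'

```text
time_s: 6.75
position: [0.5286, 0.1062, 0.1042]
tcp_rot: [[-0.169, 0.001, 0.986], [-0.986, -0.0, -0.169], [0.0, -1.0, 0.001]]
force: [0.4, 0.4, -0.7]
opening: 0.125
```

```bash
python3 - <<'E'
from h import *
a=snap('side','s4.png');b=snap('top','t4.png')
cv2.imwrite('pics/s4z.png',cv2.resize(a[100:240,200:360,::-1],None,fx=4,fy=4,interpolation=cv2.INTER_CUBIC))
cv2.imwrite('pics/t4z.png',cv2.resize(b[130:270,100:300,::-1],None,fx=4,fy=4,interpolation=cv2.INTER_CUBIC))
s=read_state();print(s['time_s'],s['position'],s['force'],s['opening'],s['tcp_rot'][:,0])
E
```

```text
6.85 [0.52858972 0.10637043 0.10440398] [ 0.07714028 -0.06044609 -0.47238906] 0.127565223863903 [-1.68554752e-01 -9.85692291e-01 -6.21360455e-05]
```

View pics/s4z.png

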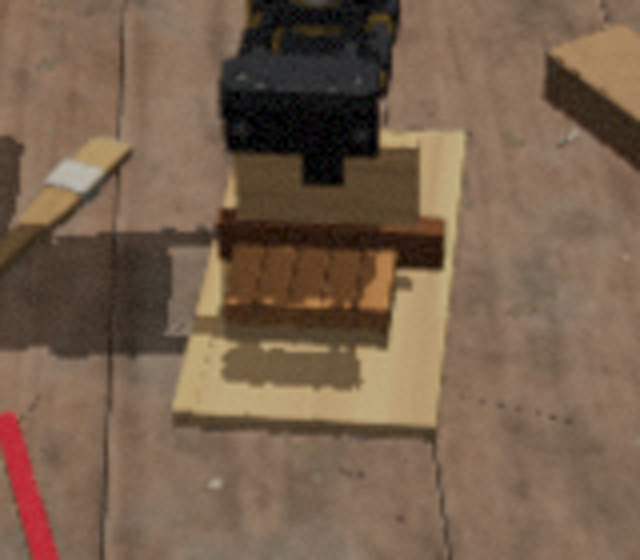

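View pics/t4z.png

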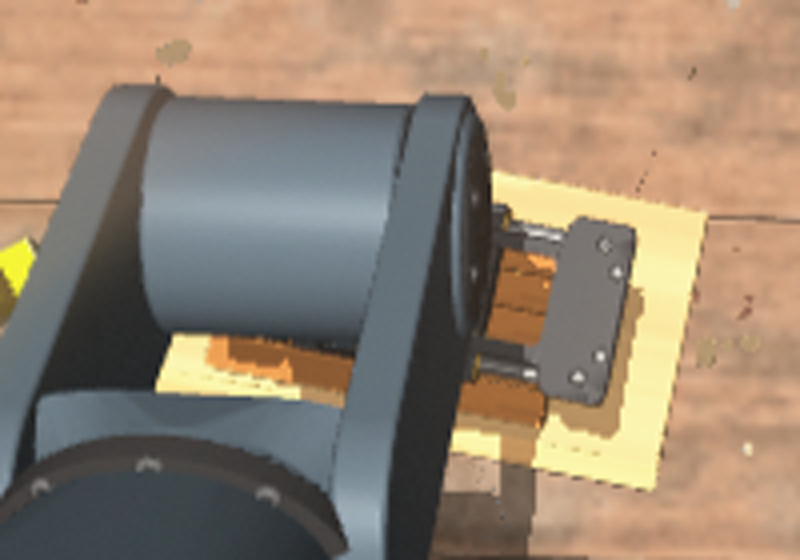

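```bash
python3 - <<'E'
from fit import *
capture('side')
b=.1044-.048
fit('spacer_mid',.10,.011,b,b+.054,[528,106.4,-9.7],['side'])
fit('narrow_tile_mid',.09,.05,.012,.040,[516,73,-9.7],['side'])
im=cv2.imread('pics/s4.png')
for (x,y,w,dx,dy,z0,z1,col) in [(528.6,106.4,-9.7,.1,.011,b,b+.054,(0,255,0)),(530.5,125,-9.5,.13,.016,.012,.04,(255,0,0)),(530.5,125,-9.5,.14,.27,0.012,.012,(255,255,0)),(517,74.5,-9.7,.09,.05,.012,.04,(0,0,255))]:
    P=corners(x/1000,y/1000,np.radians(w),dx,dy,z0,z1)
    h=cv2.convexHull(np.array([proj('side',p) for p in P],np.float32))
    if 1:
        if 'big' not in globals(): big=cv2.resize(im[100:240,200:360],None,fx=5,fy=5,interpolation=cv2.INTER_CUBIC)
        cv2.polylines(big,[np.int32((h-[200-.5,100-.5])*5)],True,col,1)
cv2.imwrite('pics/s4o.png',big)
E
```

```text
spacer_mid side [530.35  98.74 -11.92] 0.198
spacer_mid None [530.35  98.74 -11.92] 0.198
narrow_tile_mid side [519.16  73.21  -8.32] 0.077
narrow_tile_mid None [519.16  73.21  -8.32] 0.077
```

View pics/s4o.png

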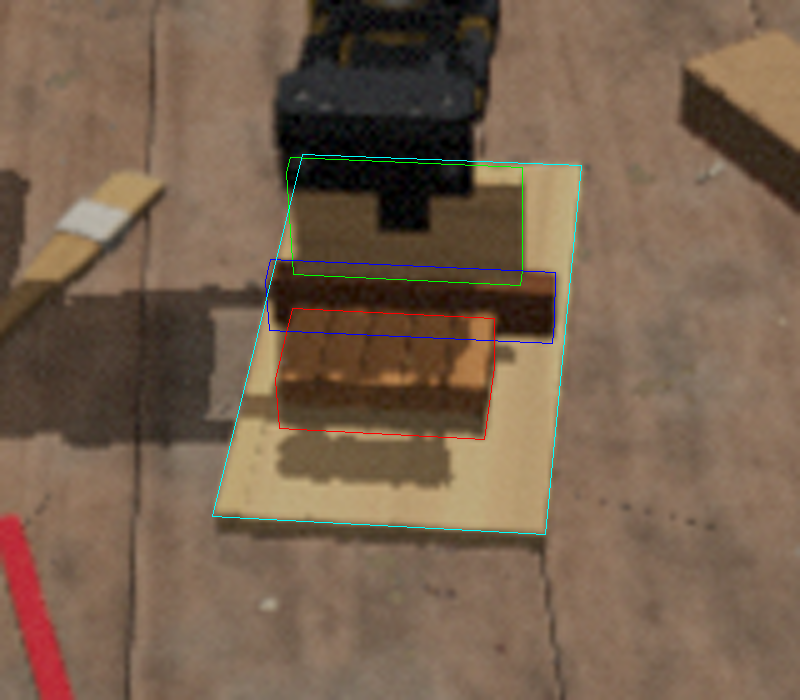

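```bash
cat > ov.py <<'E'
from fit import *
def ov(src,cam,items,out,u0,v0,w,h,k):
    im=cv2.imread('pics/'+src)
    big=cv2.resize(im[v0:v0+h,u0:u0+w],None,fx=k,fy=k,interpolation=cv2.INTER_CUBIC)
    for (x,y,yw,dx,dy,z0,z1,col) in items:
        P=corners(x/1000,y/1000,np.radians(yw),dx,dy,z0,z1)
        q=[tuple(int(round(a)) for a in ((proj(cam,p)-[u0-.5,v0-.5])*k)) for p in P]
        for i in range(8):
            for b in(1,2,4):
                if not i&b: cv2.line(big,q[i],q[i|b],col,1)
    cv2.imwrite('pics/'+out,big)
E
python3 - <<'E'
from ov import *
J=(530.5,125,-9.5)
it=[(*J,.13,.016,.012,.04,(255,0,0)),(*J,.14,.27,0,.012,(255,255,0)),(517,74.5,-9.7,.09,.05,.012,.04,(0,255,0))]
ov('s0.png','side',it,'s0o.png',240,125,80,85,7)
ov('t0.png','top',it,'t0o.png',125,150,160,110,5)
E
```

```text
(no output)
```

View pics/s0o.png

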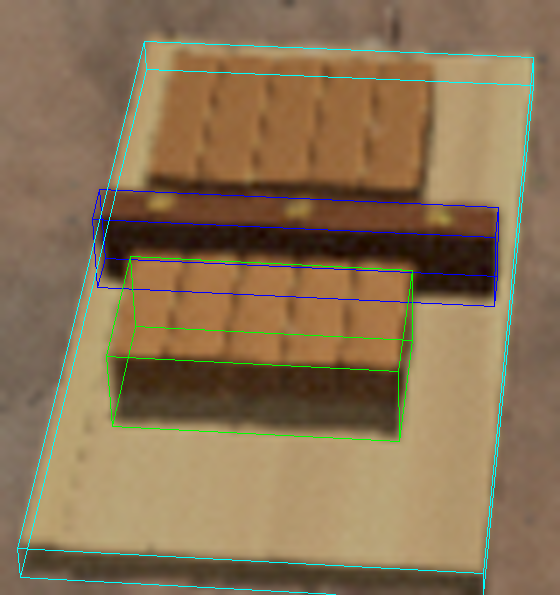

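View pics/t0o.png

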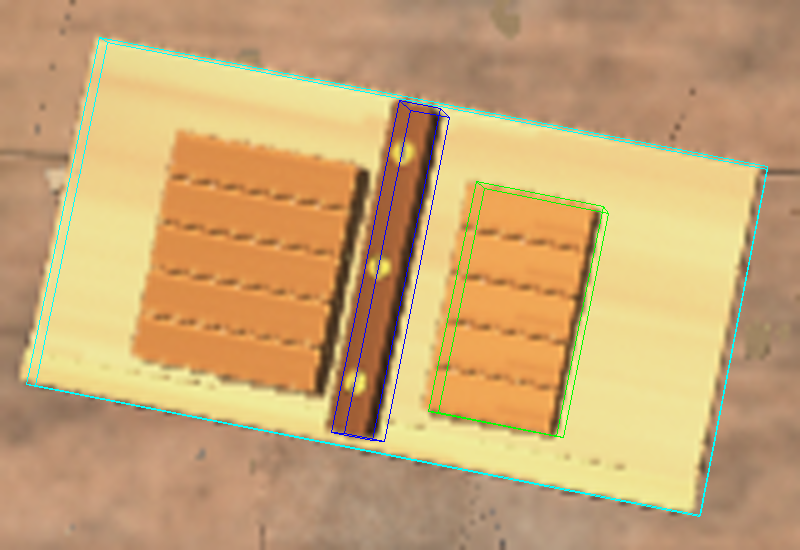

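```bash
python3 - <<'E'
from ov import *
it=[(521.9,-227.3,-10.66,.1,.011,0,.054,(0,0,255))]
ov('s0.png','side',it,'s0p.png',250,260,80,45,8)
ov('t0.png','top',it,'t0p.png',355,175,60,75,7)
a=cv2.imread('pics/s0p.png');b=cv2.imread('pics/t0p.png')
o=np.zeros((540,800,3),np.uint8)
a=cv2.resize(a,None,fx=.6,fy=.6); o[:a.shape[0],:a.shape[1]]=a; o[:b.shape[0],385:385+415]=b[:,:415]
cv2.imwrite('pics/p.png',o)
E
```

```text
(no output)
```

View pics/p.png

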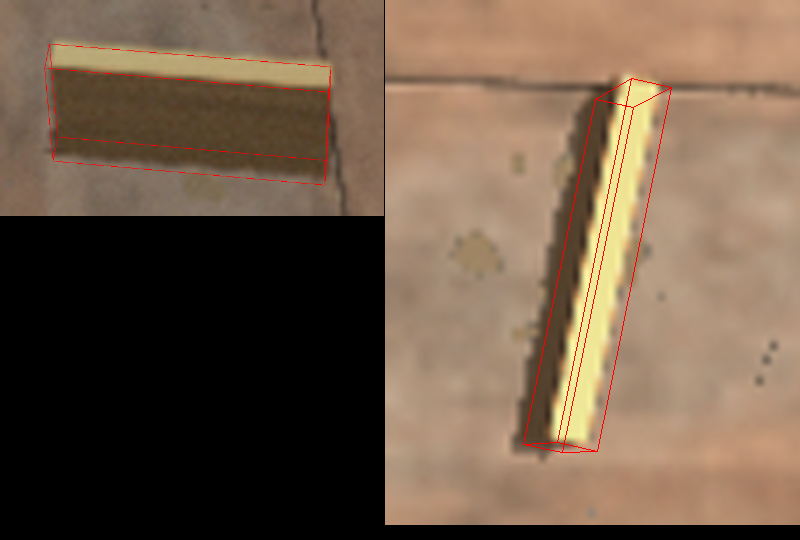

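Request:
jog_arm --steps '[{"delta_pos":[0,1,-5],"turn":0.1,"fingers":0},{"delta_pos":[0,1,-12],"turn":0.1,"fingers":0},{"delta_pos":[0,1,-16],"turn":0.1,"fingers":0},{"delta_pos":[0,1,-20],"turn":0.1,"fingers":0},{"delta_pos":[0,1,-20],"turn":0.1,"fingers":0},{"delta_pos":[0,1,-20],"turn":0.1,"fingers":0}]'

```text
time_s: 7.5
position: [0.5277, 0.1087, 0.0834]
tcp_rot: [[-0.165, -0.001, 0.986], [-0.986, 0.0, -0.165], [0.0, -1.0, -0.001]]
force: [-0.2, 0.4, -1.5]
opening: 0.123
```

```bash
python3 - <<'E'
from h import *
a=snap('side','s5.png')
cv2.imwrite('pics/s5z.png',cv2.resize(a[120:220,230:330,::-1],None,fx=6,fy=6,interpolation=cv2.INTER_CUBIC))
s=read_state();print(s['time_s'],s['position'],s['force'],s['opening'])
E
```

```text
7.55 [0.52789595 0.10870339 0.08365786] [ 0.13477422 -0.68199156  0.20178722] 0.1254087037903987
```

View pics/s5z.png

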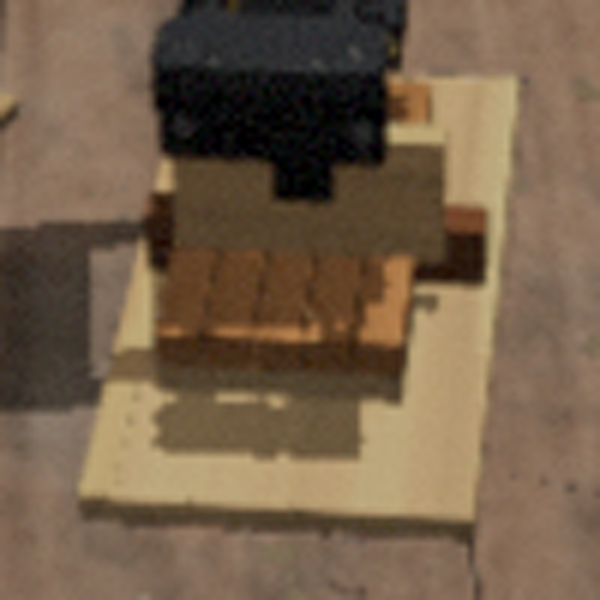

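The spacer has entered the gap between fence and tile and there is no contact force. I'll lower it to the board.

Request:
jog_arm --steps '[{"delta_pos":[0,-0.5,-7],"turn":0,"fingers":0},{"delta_pos":[0,-0.5,-14],"turn":0,"fingers":0},{"delta_pos":[0,-0.5,-19],"turn":0,"fingers":0},{"delta_pos":[0,-0.5,-22],"turn":0,"fingers":0},{"delta_pos":[0,-0.5,-23],"turn":0,"fingers":0},{"delta_pos":[0,-0.5,-23.5],"turn":0,"fingers":0},{"delta_pos":[0,-0.5,-23.5],"turn":0,"fingers":0}]'

```text
time_s: 8.13
position: [0.528, 0.1082, 0.0603]
tcp_rot: [[-0.165, -0.0, 0.986], [-0.986, -0.0, -0.165], [0.0, -1.0, -0.0]]
force: [-0.0, -0.1, -0.7]
opening: 0.124
```

```bash
python3 - <<'E'
from h import *
a=snap('side','s6.png')
cv2.imwrite('pics/s6z.png',cv2.resize(a[120:220,230:330,::-1],None,fx=6,fy=6,interpolation=cv2.INTER_CUBIC))
s=read_state();print(s['time_s'],s['position'],s['force'],s['opening'])
E
```

```text
8.1833 [0.52811552 0.10815595 0.06049023] [-0.48527024  0.21952837 -1.06627997] 0.12087376372363488
```

View pics/s6z.png

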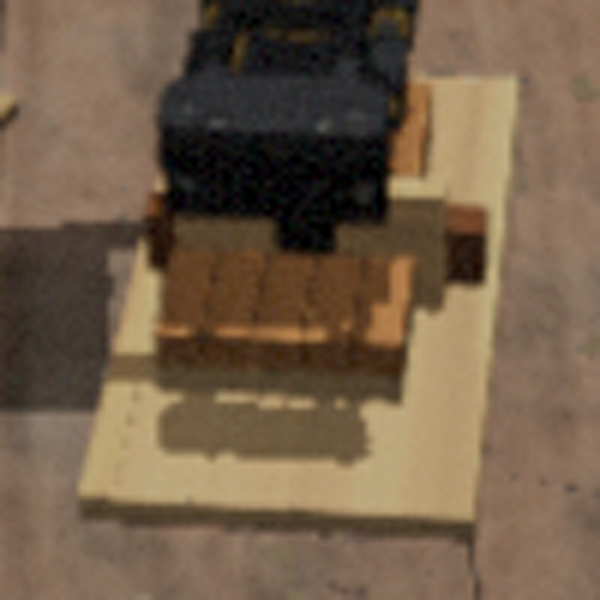

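Request:
jog_arm --steps '[{"delta_pos":[0,0,-0.5],"turn":0,"fingers":0},{"delta_pos":[0,0,-1],"turn":0,"fingers":0},{"delta_pos":[0,0,-1],"turn":0,"fingers":0},{"delta_pos":[0,0,-1],"turn":0,"fingers":0}]'

```text
time_s: 8.52
position: [0.5283, 0.1082, 0.0598]
tcp_rot: [[-0.165, 0.001, 0.986], [-0.986, -0.0, -0.165], [-0.0, -1.0, 0.001]]
force: [-1.1, -0.3, 1.5]
opening: 0.123
```

Request:
jog_arm --steps '[{"delta_pos":[0,0,0],"turn":0,"fingers":20},{"delta_pos":[0,0,0],"turn":0,"fingers":25},{"delta_pos":[0,0,0],"turn":0,"fingers":35},{"delta_pos":[0,0,0],"turn":0,"fingers":40},{"delta_pos":[0,0,0],"turn":0,"fingers":40},{"delta_pos":[0,0,0],"turn":0,"fingers":40},{"delta_pos":[0,0,0],"turn":0,"fingers":40}]'

```text
time_s: 9.1
position: [0.528, 0.1081, 0.0594]
tcp_rot: [[-0.165, -0.0, 0.986], [-0.986, 0.0, -0.165], [-0.0, -1.0, -0.0]]
force: [0.3, 0.8, -1.1]
opening: 0.395
```

```bash
python3 - <<'E'
from h import *
a=snap('side','s7.png')
cv2.imwrite('pics/s7z.png',cv2.resize(a[120:220,230:330,::-1],None,fx=6,fy=6,interpolation=cv2.INTER_CUBIC))
s=read_state();print(s['time_s'],s['position'],s['force'],s['opening'])
E
```

```text
9.15 [0.52796185 0.10816009 0.05939558] [0.70867972 0.39844418 0.46582977] 0.39420677828979833
```

View pics/s7z.png

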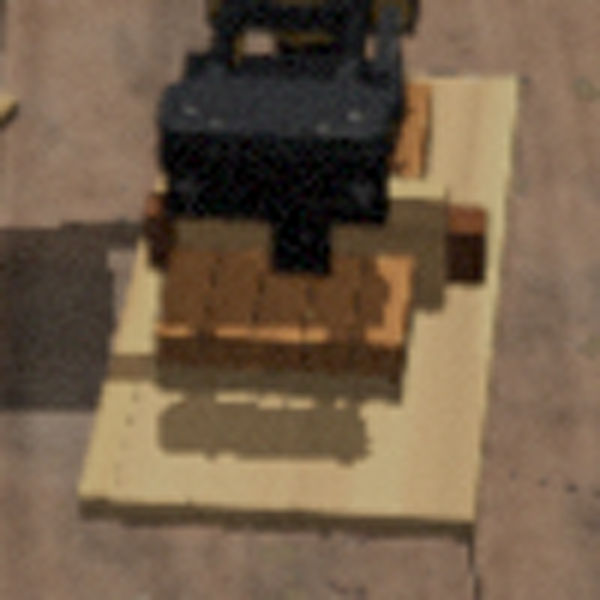

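Request:
jog_arm --steps '[{"delta_pos":[0,0,8],"turn":0,"fingers":40},{"delta_pos":[0,0,25],"turn":0,"fingers":40},{"delta_pos":[0,0,55],"turn":0,"fingers":40},{"delta_pos":[-3,-15,80],"turn":0,"fingers":20},{"delta_pos":[-10,-50,80],"turn":0,"fingers":0},{"delta_pos":[-20,-88,80],"turn":0,"fingers":0},{"delta_pos":[-20,-88,60],"turn":0,"fingers":0},{"delta_pos":[-20,-88,60],"turn":0,"fingers":0},{"delta_pos":[-20,-88,60],"turn":0,"fingers":0},{"delta_pos":[-20,-88,60],"turn":0,"fingers":0},{"delta_pos":[-20,-88,60],"turn":0,"fingers":0}]'

```text
time_s: 10.07
position: [0.5085, 0.021, 0.12]
tcp_rot: [[-0.163, 0.001, 0.987], [-0.987, -0.0, -0.163], [-0.0, -1.0, 0.001]]
force: [-0.3, -0.6, 0.3]
opening: 0.011
```

```bash
python3 - <<'E'
from ov import *
a=snap('side','s8.png')
cv2.imwrite('pics/s8z.png',cv2.resize(a[100:220,230:330,::-1],None,fx=5,fy=5,interpolation=cv2.INTER_CUBIC))
b=snap('top','t8.png')
J=(530.5,126.5,-9.5)
ov('t8.png','top',[(*J,.13,.016,.012,.04,(255,0,0)),(517,76.3,-9.7,.09,.05,.012,.04,(0,255,0))],'t8z.png',125,150,160,110,5)
s=read_state();print(s['time_s'],s['position'],s['force'],s['opening'])
E
```

```text
10.1667 [0.50842739 0.02105471 0.11993611] [ 0.16636486 -0.26557487  0.23394846] 0.0046583790124659985
```

View pics/s8z.png

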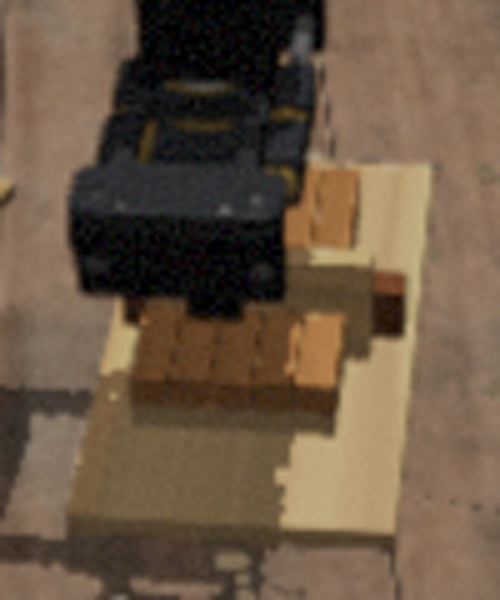

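View pics/t8z.png

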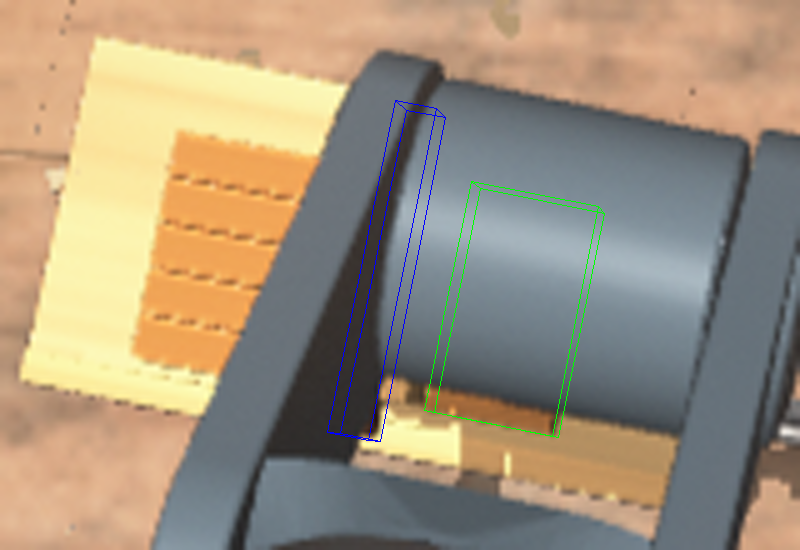

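Request:
jog_arm --steps '[{"delta_pos":[0,0,-30],"turn":0,"fingers":0},{"delta_pos":[0,0,-60],"turn":0,"fingers":0},{"delta_pos":[0,0,-78],"turn":0,"fingers":0},{"delta_pos":[0,0,-83],"turn":0,"fingers":0},{"delta_pos":[0,0,-83],"turn":0,"fingers":0},{"delta_pos":[0,0,-83],"turn":0,"fingers":0}]'

```text
time_s: 10.67
position: [0.5085, 0.0205, 0.0369]
tcp_rot: [[-0.164, 0.001, 0.986], [-0.986, -0.0, -0.164], [-0.0, -1.0, 0.001]]
force: [-0.6, 0.1, -1.0]
opening: 0.008
```

```bash
python3 - <<'E'
from ov import *
a=snap('side','s9.png')
cv2.imwrite('pics/s9z.png',cv2.resize(a[100:220,230:330,::-1],None,fx=5,fy=5,interpolation=cv2.INTER_CUBIC))
s=read_state();print(s['time_s'],s['position'],s['force'],s['opening'])
E
```

```text
10.7167 [0.50886492 0.02033733 0.0373643 ] [ 0.00147653 -0.47945764 -1.37401568] 0.005237463208190469
```

View pics/s9z.png

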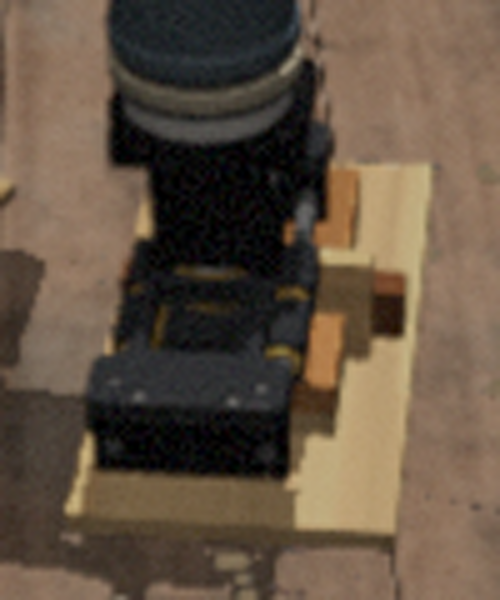

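Request:
jog_arm --steps '[{"delta_pos":[0.7,4,0],"turn":0,"fingers":0},{"delta_pos":[1.3,8,0],"turn":0,"fingers":0},{"delta_pos":[1.9,11.5,0],"turn":0,"fingers":0},{"delta_pos":[2.3,14,0],"turn":0,"fingers":0},{"delta_pos":[2.6,16,0],"turn":0,"fingers":0},{"delta_pos":[3,18,0],"turn":0,"fingers":0},{"delta_pos":[3,18,0],"turn":0,"fingers":0}]'

```text
time_s: 11.3
position: [0.511, 0.0386, 0.0365]
tcp_rot: [[-0.164, 0.0, 0.986], [-0.986, 0.0, -0.164], [-0.0, -1.0, 0.0]]
force: [0.6, 0.4, 0.2]
opening: 0.005
```

```bash
python3 - <<'E'
from ov import *
a=snap('side','s10.png')
cv2.imwrite('pics/s10z.png',cv2.resize(a[100:220,230:330,::-1],None,fx=5,fy=5,interpolation=cv2.INTER_CUBIC))
s=read_state();print(s['time_s'],s['position'],s['force'],s['opening'])
E
```

```text
11.35 [0.51099512 0.03836939 0.03646006] [-0.24221879 -0.10624527 -0.090713  ] 0.005678188907104121
```

View pics/s10z.png

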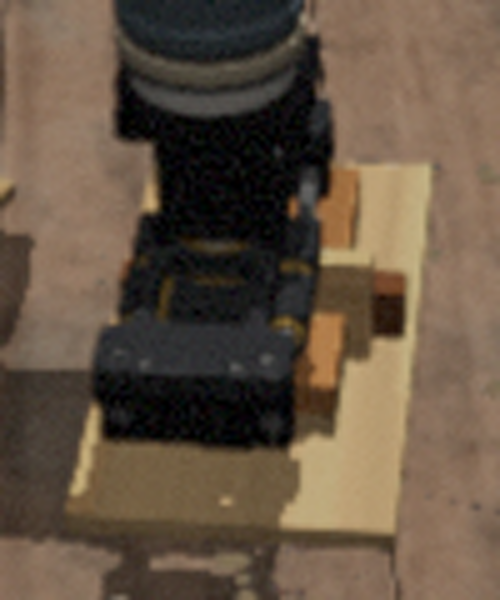

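The tile has not moved yet, so I'll carry on in small rows and watch the force.

Request:
jog_arm --steps '[{"delta_pos":[0.2,1,0],"turn":0,"fingers":0},{"delta_pos":[0.3,2,0],"turn":0,"fingers":0},{"delta_pos":[0.5,3,0],"turn":0,"fingers":0},{"delta_pos":[0.7,4,0],"turn":0,"fingers":0},{"delta_pos":[0.8,5,0],"turn":0,"fingers":0},{"delta_pos":[1,6,0],"turn":0,"fingers":0},{"delta_pos":[1,6,0],"turn":0,"fingers":0}]'

```text
time_s: 11.93
position: [0.512, 0.0442, 0.0364]
tcp_rot: [[-0.165, -0.0, 0.986], [-0.986, -0.0, -0.165], [0.0, -1.0, -0.0]]
force: [0.1, -0.6, -0.5]
opening: 0.006
```

```bash
python3 - <<'E'
from ov import *
a=snap('side','s11.png')
cv2.imwrite('pics/s11z.png',cv2.resize(a[100:220,230:330,::-1],None,fx=5,fy=5,interpolation=cv2.INTER_CUBIC))
s=read_state();print(s['time_s'],s['position'],s['force'],s['opening'])
E
```

```text
11.9833 [0.51198672 0.0442241  0.03644534] [0.34945102 0.68605846 0.21238783] 0.005427043108321486
```

View pics/s11z.png

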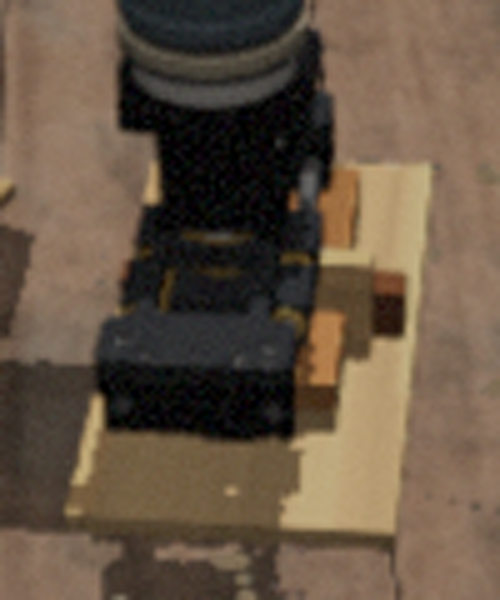

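Request:
jog_arm --steps '[{"delta_pos":[0.1,0.8,0],"turn":0,"fingers":0},{"delta_pos":[0.3,1.6,0],"turn":0,"fingers":0},{"delta_pos":[0.4,2.4,0],"turn":0,"fingers":0},{"delta_pos":[0.5,3,0],"turn":0,"fingers":0},{"delta_pos":[0.5,3,0],"turn":0,"fingers":0}]'

```text
time_s: 12.4
position: [0.5125, 0.0472, 0.0364]
tcp_rot: [[-0.165, -0.0, 0.986], [-0.986, 0.0, -0.165], [-0.0, -1.0, -0.0]]
force: [-0.0, -1.3, -0.2]
opening: 0.004
```

```bash
python3 - <<'E'
from ov import *
a=snap('side','s12.png')
cv2.imwrite('pics/s12z.png',cv2.resize(a[100:220,230:330,::-1],None,fx=5,fy=5,interpolation=cv2.INTER_CUBIC))
s=read_state();print(s['time_s'],s['position'],s['force'],s['opening'])
E
```

```text
12.45 [0.51246988 0.04723103 0.03642265] [-0.10231567  0.04294517 -0.5250326 ] 0.003974428547758681
```

View pics/s12z.png

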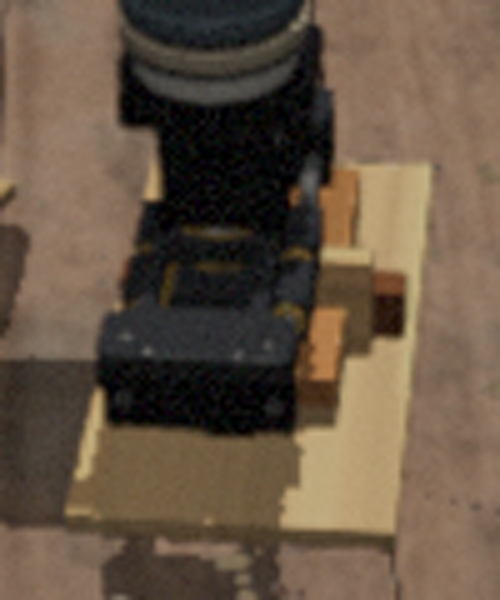

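Request:
jog_arm --steps '[{"delta_pos":[0.1,0.5,0],"turn":0,"fingers":0},{"delta_pos":[0.2,1,0],"turn":0,"fingers":0},{"delta_pos":[0.3,1.5,0],"turn":0,"fingers":0},{"delta_pos":[0.3,2,0],"turn":0,"fingers":0},{"delta_pos":[0.3,2,0],"turn":0,"fingers":0}]'

```text
time_s: 12.87
position: [0.5128, 0.0492, 0.0364]
tcp_rot: [[-0.165, 0.0, 0.986], [-0.986, 0.0, -0.165], [-0.0, -1.0, -0.0]]
force: [0.2, -0.8, -0.6]
opening: 0.007
```

```bash
python3 - <<'E'
from ov import *
a=snap('side','s13.png')
cv2.imwrite('pics/s13z.png',cv2.resize(a[100:220,230:330,::-1],None,fx=5,fy=5,interpolation=cv2.INTER_CUBIC))
s=read_state();print(s['time_s'],s['position'],s['force'],s['moment'],s['opening'])
E
```

```text
12.9167 [0.51281551 0.04923879 0.03645505] [-1.30677461 -1.1451506  -0.10781784] [-0.1180505   0.03651499  0.02214934] 0.003899309786687062
```

View pics/s13z.png

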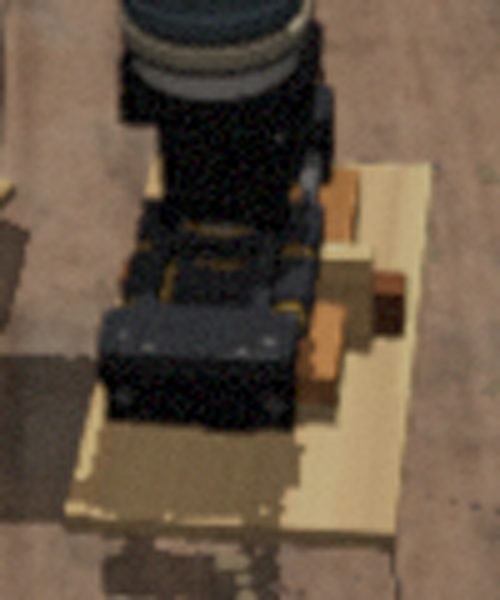

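Request:
jog_arm --steps '[{"delta_pos":[0.1,0.5,0],"turn":0,"fingers":0},{"delta_pos":[0.2,1,0],"turn":0,"fingers":0},{"delta_pos":[0.3,1.5,0],"turn":0,"fingers":0},{"delta_pos":[0.3,1.5,0],"turn":0,"fingers":0}]'

```text
time_s: 13.25
position: [0.5129, 0.0505, 0.0364]
tcp_rot: [[-0.164, -0.0, 0.986], [-0.986, -0.0, -0.164], [0.0, -1.0, -0.0]]
force: [-1.6, -3.6, -0.1]
opening: 0.004
```

```bash
python3 - <<'E'
from ov import *
a=snap('side','s14.png')
cv2.imwrite('pics/s14z.png',cv2.resize(a[100:220,230:330,::-1],None,fx=5,fy=5,interpolation=cv2.INTER_CUBIC))
s=read_state();print(s['time_s'],s['position'],s['force'],s['moment'],s['opening'])
E
```

```text
13.3 [0.51303636 0.05045563 0.0364546 ] [-1.00501089 -2.09604874 -0.4554573 ] [-0.46616639  0.10690411  0.02796905] 0.0070351900037116345
```

View pics/s14z.png

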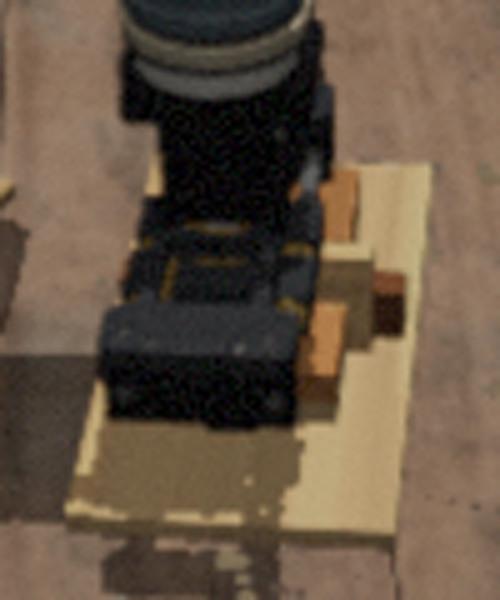

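Request:
jog_arm --steps '[{"delta_pos":[0.1,0.3,0],"turn":0,"fingers":0},{"delta_pos":[0.1,0.6,0],"turn":0,"fingers":0},{"delta_pos":[0.1,0.6,0],"turn":0,"fingers":0},{"delta_pos":[0.1,0.6,0],"turn":0,"fingers":0}]'

```text
time_s: 13.63
position: [0.513, 0.0505, 0.0364]
tcp_rot: [[-0.164, -0.001, 0.986], [-0.986, -0.001, -0.164], [0.001, -1.0, -0.0]]
force: [-1.1, -6.5, -0.0]
opening: 0.006
```

```bash
python3 - <<'E'
from ov import *
s=read_state();print(s['time_s'],s['position'],s['force'],s['moment'],s['opening'])
E
```

```text
13.6333 [0.51301919 0.05052803 0.03643108] [-1.10541469e+00 -6.50904499e+00 -2.77570567e-03] [-0.95425438  0.21342678 -0.00461106] 0.005657935279595632
```

Request:
jog_arm --steps '[{"delta_pos":[0.1,0.4,0],"turn":0,"fingers":0},{"delta_pos":[0.1,0.4,0],"turn":0,"fingers":0},{"delta_pos":[0.1,0.4,0],"turn":0,"fingers":0},{"delta_pos":[0.1,0.4,0],"turn":0,"fingers":0},{"delta_pos":[0.1,0.4,0],"turn":0,"fingers":0},{"delta_pos":[0.1,0.4,0],"turn":0,"fingers":0},{"delta_pos":[0.1,0.4,0],"turn":0,"fingers":0},{"delta_pos":[0.1,0.4,0],"turn":0,"fingers":0}]'

```text
time_s: 14.3
position: [0.513, 0.0506, 0.0364]
tcp_rot: [[-0.164, -0.001, 0.986], [-0.986, -0.001, -0.164], [0.001, -1.0, -0.001]]
force: [-1.3, -7.8, 0.9]
opening: 0.005
```

```bash
python3 - <<'E'
from ov import *
a=snap('side','s15.png'); snap('top','t15.png')
for t in ['narrow_tile_mid','spacer_mid','wide_tile_mid','fence']:
    for c in ['side','top']: print(t,c,[(np.round(r['position'],4).tolist(),round(r['confidence'],2)) for r in tip_of(t,c)[:2]])
s=read_state();print(s['time_s'],s['position'],s['force'],s['moment'],s['opening'])
# expected final pose, side bias applied (+1mm y)
J=np.array([530.5,126.0]);th=np.radians(-9.5);u=np.array([np.cos(th),np.sin(th)]);v=np.array([-u[1],u[0]])
T=J-5*u-44*v;S=J+0.3*u-13.5*v
it=[(*J,-9.5,.13,.016,.012,.04,(255,0,0)),(*T,-9.5,.09,.05,.012,.04,(0,255,0)),(*S,-9.5,.1,.011,.012,.066,(0,0,255))]
ov('s15.png','side',it,'s15o.png',240,125,80,85,7)
E
```

```text
narrow_tile_mid side [([0.5176, 0.0838, 0.0265], 0.77)]
narrow_tile_mid top []
spacer_mid side [([0.5269, 0.1165, 0.0353], 0.45)]
spacer_mid top []
wide_tile_mid side [([0.5308, 0.1797, 0.0259], 0.67)]
wide_tile_mid top []
fence side []
fence top []
14.8 [0.51303494 0.05053309 0.03644279] [-1.64617017 -6.81120059  0.15507419] [-1.23285973  0.22062255 -0.02628937] 0.009958543414006153
```

View pics/s15o.png

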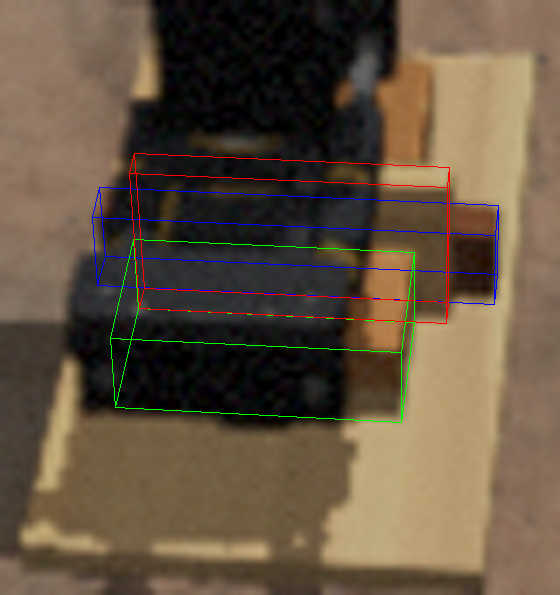

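View pics/t15.png

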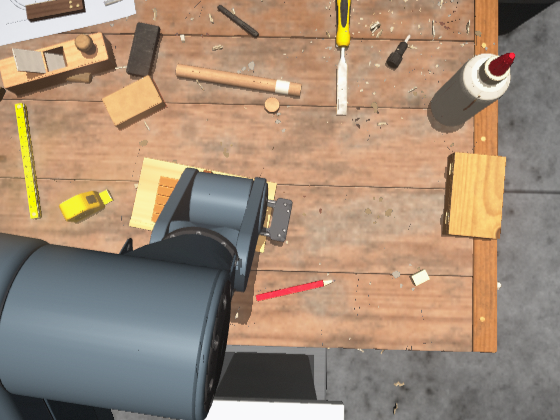

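The tile, spacer and fence lie flush within about a pixel of the predicted pose. The push holds at about 7 N, and the wide tile's visible edge is where it was at the start, so I'm handing in.

```bash
python3 - <<'E'
from rig import *
s=read_state();print(s['time_s'],s['force'])
print(hand_in())
E
```

```text
14.8 [-1.64617017 -6.81120059  0.15507419]
the job is handed in; nothing more can be done
None
```

I stood the spacer on edge in the gap beside the narrower tile, about midway along the fence, and let go of it. I then pushed that tile with shut fingers until tile, spacer and fence stopped together. I handed the job in at 14.8 s with the push still on.

**Final checks that agreed**
- **Push:** it held steady at about 7 N over the last second or so, with the fingers no longer moving.
- **Fit:** in the side picture, the tile, spacer and fence all match the flush pose to about one pixel. They share the same small calibration offset.
- **Left alone:** the pencil looks unmoved in the top picture, and so does the visible edge of the wider tile in the side picture. I did not check the plug and offcut separately.

**Checks that disagreed or failed**
- **Wider tile:** the network placed it 4.6 mm further in y than at the start (0.1797 against 0.1751 m). I put this down to the gripper partly hiding it.
- **Top camera:** the arm hid the tiles, spacer and fence, so the final fit rests on the side camera, the force and the stop.
- **Calibration:** the two cameras disagreed by up to 4 mm. I corrected for this using the grasped spacer's known position.
- **Refused move:** one early move call was refused because a value was left out, and nothing moved.

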